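# Build up the spring-test tooling on the load-cell platen

## Robot

A 6-joint arm with a two-finger parallel gripper is mounted at the origin on the work surface. World frame = base frame: x ahead of the robot, y to its left, z up, the work surface at z = 0. Lengths are in mm, angles in degrees, forces in N, time in s.
With the tool pointing down it reaches from about 425 to 950 mm from the base axis. Payload 3.5 kg.
Tool frame: the origin (TCP) lies at the very end of the fingers, on their centre line; the grasp point (between the pads) lies 19 mm behind it (arm.tcp_to_grasp is the distance from the TCP to the grasp point, in mm); z points along the fingers, y is the line along which they close (so a half turn about z gives the same grasp; the last joint's range is limited). The gripper opens to 85 mm and grips with 20 to 120 N. Pads are 22 mm wide; open, the fingers measure 114 mm over their backs; the gripper's body (76 mm by 85 mm) begins 54 mm behind the grasp point. The pads swing forward as they close: fully open they stand 13 mm farther back than shut.
Start: joints at [-81.704, 16.404, 90.338, -0, 73.258, -8.594], TCP at [196.144, -645.859, 231.325] pointing down, gripper open.
Joint ranges: [-158.93, 158.93], [-51.34, 127.21], [12.03, 142.37], [-87.48, 267.48], [13.55, 161.25], [-162.69, 162.69]. Speed limits (degrees/s): [159.86, 159.86, 180, 180, 180, 180].

## Interface

Orientations are given as [roll, pitch, yaw] about the fixed x, y, z axes, in that order (R = Rz(yaw) Ry(pitch) Rx(roll)).
In Python, from cell import readout, imaging, order, arm gives the robot as it stands.
- The arm moves only by the shell command python3 -m inch 'ROWS' [FORCE]. ROWS is a JSON object of lists of equal length, an entry for each row: "linear": the shift along the tool's x, y, z in units of 30 mm (1.0 is 30 mm), a list of three; "rotation": the turn, a rotation vector about the tool's x, y, z in units of 6 degrees (1.0 is 6 degrees), a list of three; "jaw": the opening, from -1 (shut) to 1 (fully open). A call has 1 to 20 rows; each row is the pose to reach, as a shift and turn from the pose commanded when the call began, along the tool's axes at that moment; what a row does not reach only later rows make up. A row lasts 1/10 s, in which the tool goes at most 50 mm and 8.59 degrees, less where a joint would pass 70% of its speed; a pose out of reach is approached as far as the arm can. A call with a gripper value outside its range is refused whole. The fingers move at their own pace and stop on an object; FORCE is the grip in N (left out, the last holds). Time passes only in rows, so rows that repeat a pose let the fingers close. It gives the time, the measured TCP pose, the force, the opening and the grip force at its end, in the units of the state.
- readout.state(): the state, without advancing time (a new reading comes with each control period).
- imaging.snapshot(name): name is "scene" or "top"; returns a dict with "pixels" (400x640x3 uint8, blue, green, red), "range_z" (400x640 float32, mm along the optical axis (not along the pixel's ray), 0 where there is no reading), "fx", "fy", "cx", "cy" (pixels), "xyz" and "rotation" of the camera in the world. Camera axes: x right, y up, looking along -z (the intrinsics and any distortion apply to the point x, -y, -z); pixel columns grow to the right and rows downward; lengths in mm; the calibration is good to about 2 mm. A picture is of the moment at which its call begins.
- order.close_job(): hands the job in; it is judged then, once.
The state is a dict: "time": time; "joints": joint angles; "joint_velocities": joint speeds; "joint_efforts": joint torques, N m; "tool_pos": TCP position; "orientation": TCP orientation; "ft_force": force on the tool from outside, world axes, zero at the start; "moment": the same for the moment, N m; "opening": finger opening in mm; "grip_force": force on a finger pad.
Only numpy, scipy, OpenCV 4.12 (cv2) and the standard library are available. Lean on these libraries where they do the work, as an engineer would, in place of code of your own. Each camera call takes 0.05 s, during which the arm holds its last target. There are 200 camera calls.

## Task

Build up the spring-test tooling on the round load-cell platen (not on the square stone block), one part at a time in this order, each let go before the next: the plain steel disc flat and centred on the platen, the guide ring flat and centred on the disc, the plunger upright inside the ring standing on the disc, and the knobbed pressure cap centred on top of the plunger, knob up. Leave the oil bottle, the grease jar and the tray of springs standing where they are.

Things in the scene. Friction and masses are not known exactly. Their poses are not given: they have to be found in the camera images.
- base_disc: Plain flat bright steel disc, solid, no hole and no knob: 64 mm diameter, 22 mm high, about 0.55 kg, loose on the bench, lying flat. Origin: centre of its underside, z up. Gripped across its diameter from above.
- guide_ring: Bright steel ring with a wide through hole: outer diameter 62 mm, hole 46 mm, 24 mm high, about 0.25 kg, loose, lying flat. Origin: centre of its underside, z up. Gripped across its outer diameter from above.
- plunger: Tall slim bright steel cylinder standing upright: 32 mm diameter, 60 mm high, about 0.37 kg, loose, the same at both ends. Origin: centre of its underside, z up. It goes through the ring's hole with 7 mm to spare all round and then stands 36 mm proud of the ring, so hold it in its upper part.
- pressure_cap: Bright steel cap: flat flange 52 mm diameter and 12 mm thick with a knob 22 mm diameter and 22 mm high in the middle of its top (34 mm high in all), about 0.27 kg, loose, knob up. Flat underside without recess. Origin: centre of its underside, z up. Gripped by the knob from above.
- platen: Load-cell platen, the place to build on: ROUND flat dark grey steel top, 84 mm diameter, on a slimmer round body with a small brass connector at its side, 42 mm high in all, fixed to the bench. Origin: centre of its underside on the bench, z up; its flat top is 42 mm above the origin.
- setting_block: Square grey stone setting block, 80 x 80 mm, 40 mm high, fixed to the bench; not part of the job, nothing goes on it. Origin: centre of its underside, z up.
- oil_bottle: Small amber oil bottle with black cap, 42 mm diameter, 75 mm high, loose; to be left alone. Origin: centre of its underside.
- grease_jar: Small grey jar with white cap, 50 mm diameter, 50 mm high, loose; to be left alone. Origin: centre of its underside.
- spring_tray: Small blue open tray of springs, 85 x 65 mm, 22 mm high, loose; to be left alone. Origin: centre of its underside; x along its longer side.
There are look-alikes about, which are no part of the job. What is shaped like the guide_ring but yellow is not meant.

How it is judged:
By the outcome, as a careful person would: the job done as asked, in the order asked, and still so for the second after the job is handed in, with the robot touching nothing.
It also fails if it takes over 112 s, if anything falls off the work surface, if the arm or the gripper's body presses on something with over 40 N, if the wrist force passes 120 N, or if a joint passes its speed limit or range.

## Working session

There is one attempt and no reset: what is moved stays moved. The work goes in short steps, Python scripts to look and compute and a shell command to move; the robot and the scene stay as the last step left them, time stands still between calls to the robot, and variables do not carry over. Pictures are saved under pics/ and viewed, at most 14 in all, crops included, and the job is handed in when it is done.

```bash
ls; mkdir -p pics; cat > h.py <<'E'
import numpy as np,cv2
from cell import readout,imaging,order,arm
def cloud(s):
    h,w=s["range_z"].shape;v,u=np.mgrid[:h,:w];z=s["range_z"]
    p=np.stack([(u-s["cx"])/s["fx"]*z,-(v-s["cy"])/s["fy"]*z,-z],-1)
    R=np.array(s["rotation"])
    if R.shape!=(3,3):
        from scipy.spatial.transform import Rotation as Ro
        R=Ro.from_euler('xyz',R,degrees=True).as_matrix()
    return p@R.T+np.array(s["xyz"])
E
python3 - <<'E'
from h import *
for n in("top","scene"):
    s=imaging.snapshot(n);cv2.imwrite(f"pics/{n}0.png",s["pixels"]);np.save(n+"0.npy",s,allow_pickle=True)
    print(n,{k:s[k] for k in s if k not in("pixels","range_z")})
print(readout.state(),arm.tcp_to_grasp)
E
```

```text
pics
top {'fx': 389.77496556182973, 'fy': 389.77496556182973, 'cx': 316.33645050251783, 'cy': 196.52134331538662, 'xyz': array([435.97296349, -49.19687842, 877.67758417]), 'rotation': array([  8.76372966,   1.16479235, -90.76283233])}
scene {'fx': 425.1652253226479, 'fy': 425.1652253226479, 'cx': 317.0779668565732, 'cy': 199.26396084463886, 'xyz': array([893.80714626, 549.68273763, 798.33287381]), 'rotation': array([ 41.56099623,   0.46913725, 152.33327233])}
{'time': 0.1, 'joints': array([-8.17035559e+01,  1.64512167e+01,  9.04146788e+01,  1.05641724e-04,
        7.32572513e+01, -8.59462512e+00]), 'joint_velocities': array([-0.09538564, -0.18801523, -0.1776417 , -0.11559337, -0.03208243,
       -0.08100607]), 'joint_efforts': array([ 1.01093086e-03, -4.07298625e+01, -2.93699920e+01, -1.88311883e-04,
        3.45916080e-03,  1.15801896e-05]), 'tool_pos': array([ 196.06303947, -645.28144772,  230.04984881]), 'orientation': array([-1.79878251e+02, -1.85033257e-02,  1.68910190e+01]), 'ft_force': array([-0.06091965, -1.31795353, -0.2591116 ]), 'moment': array([0.02146134, 0.02266314, 0.0235702 ]), 'grip_force': 0.0, 'opening': 85.6180289992846} 18.700000000000003
```

View pics/top0.png

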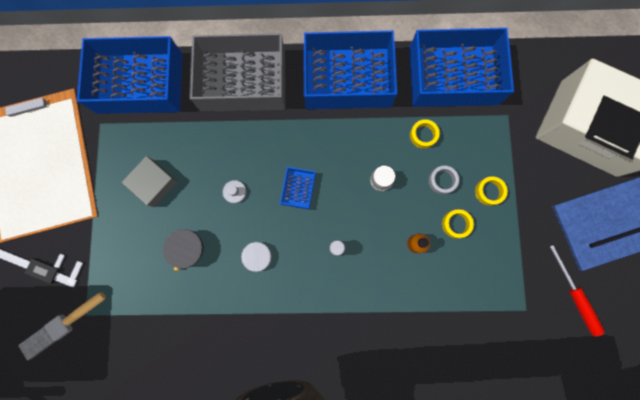

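View pics/scene0.png

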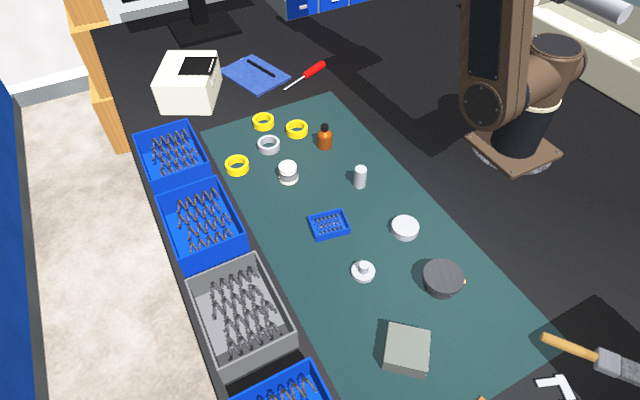

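The top view shows the disc at pixel (256,257), the steel ring at (445,180) with yellow rings near it, the plunger at (337,248), the cap at (234,191) and the platen at (182,249). The scene view shows the same layout, with nothing lying on its side. Next I'll work out positions from depth.

```bash
cat >> h.py <<'E'
def find(P,xy,zt,r,tol=5):
    """centre of top surface near xy at height zt, via min enclosing circle & rect"""
    m=(abs(P[...,2]-zt)<tol)&(np.hypot(P[...,0]-xy[0],P[...,1]-xy[1])<r)
    q=P[m][:,:3]
    if len(q)<5:return None
    c,R=cv2.minEnclosingCircle(q[:,:2].astype(np.float32))
    return np.round([*c,R,*q.mean(0),len(q)],1)
E
python3 - <<'E'
from h import *
T=np.load("top0.npy",allow_pickle=True).item();S=np.load("scene0.npy",allow_pickle=True).item()
P=cloud(T);Q=cloud(S)
ob={"disc":(256,257,22,45),"ring":(445,180,24,40),"plunger":(337,248,60,30),"capknob":(234,189,34,20),"capfl":(234,191,12,35),"platen":(182,249,42,55),"block":(148,181,40,65),"yel1":(491,190,24,40),"yel2":(458,223,24,38),"yel3":(425,133,24,40),"jar":(383,178,50,35),"bottle":(420,242,75,30),"tray":(298,188,22,60)}
for k,(u,v,z,r) in ob.items():
    # ray-plane at height z
    X=np.array(T["xyz"]);d=P[v,u]-X if T["range_z"][v,u]>0 else P[v+1,u+1]-X
    g=X+d*(z-X[2])/d[2]
    print(k,g.round(0)[:2],"top",find(P,g,z,r),"scene",find(Q,g,z,r))
print("bench z",np.median(P[270:300,300:400,2]),np.median(Q[180:210,370:385,2]))
E
```

```text
disc [437. 100.] top [438.7 100.3  31.9 438.6  99.7  22.6 674. ] scene [435.7 103.6  33.2 437.  104.4  20.6 486. ]
ring [ 600. -319.] top [ 603.2 -318.5   30.9  602.3 -318.    24.6  298. ] scene [ 600.9 -314.9   31.4  600.7 -313.8   22.   133. ]
plunger [453. -76.] top [454.7 -75.8  15.7 454.6 -75.6  60.9 180. ] scene [452.1 -72.1  16.  452.8 -71.   58.3  98. ]
capknob [586. 148.] top [584.9 152.9  10.9 584.8 152.6  34.6  81. ] scene [582.3 156.5  11.4 583.2 156.6  32.9  76. ]
capfl [585. 153.] top [584.9 153.2  26.2 583.6 151.3  12.3 313. ] scene [582.7 156.   26.3 585.6 160.2  11.  294. ]
platen [456. 255.] top [ 457.6  255.3   42.5  457.7  254.7   42.3 1209. ] scene [ 454.8  258.    43.   456.6  259.5   41.  1160. ]
block [606. 337.] top [ 609.2  340.8   54.7  608.1  340.4   40.1 1294. ] scene [ 606.4  345.7   55.7  608.   346.1   39.2 1890. ]
yel1 [ 576. -418.] top [ 575.8 -421.5   31.2  575.8 -421.1   24.6  318. ] scene [ 572.8 -416.5   31.9  574.4 -416.5   21.7  113. ]
yel2 [ 504. -341.] top [ 504.2 -343.2   31.5  503.4 -342.4   24.7  316. ] scene [ 501.6 -338.2   32.4  501.2 -338.5   22.   117. ]
yel3 [ 709. -281.] top [ 710.3 -282.    31.2  709.9 -281.3   24.5  287. ] scene [ 707.1 -277.9   32.6  708.1 -277.    22.   156. ]
jar [ 602. -178.] top [ 607.  -180.7   22.3  606.6 -180.6   51.   338. ] scene [ 603.9 -176.6   24.   605.  -176.5   48.5  185. ]
bottle [ 463. -244.] top [ 462.1 -251.8   10.1  462.1 -251.3   76.    83. ] scene [ 460.  -250.4   12.6  459.8 -247.7   72.6   37. ]
tray [588.   7.] top [589.8   8.4  52.3 590.6   8.8  21.4 251. ] scene [588.3  12.5  53.2 587.6  13.2  20.2 218. ]
bench z 1.5737092261246062 -0.8274199457621876
```

```bash
python3 -m inch '{"linear":[[18.82,-16.79,2.7],[18.82,-16.79,2.7],[18.82,-16.79,2.7],[18.82,-16.79,2.7],[18.82,-16.79,2.7],[18.82,-16.79,2.7],[18.82,-16.79,2.7],[18.82,-16.79,2.7],[18.82,-16.79,2.7],[18.82,-16.79,2.7],[18.82,-16.79,2.7],[18.82,-16.79,2.7],[18.82,-16.79,2.7],[18.82,-16.79,2.7],[18.82,-16.79,2.7],[18.82,-16.79,2.7],[18.82,-16.79,2.7],[18.82,-16.79,2.7]],"rotation":[[0,0,2.815],[0,0,2.815],[0,0,2.815],[0,0,2.815],[0,0,2.815],[0,0,2.815],[0,0,2.815],[0,0,2.815],[0,0,2.815],[0,0,2.815],[0,0,2.815],[0,0,2.815],[0,0,2.815],[0,0,2.815],[0,0,2.815],[0,0,2.815],[0,0,2.815],[0,0,2.815]],"jaw":[1,1,1,1,1,1,1,1,1,1,1,1,1,1,1,1,1,1]}' 40
```

```text
time: 1.9
tool_pos: [589.5, -0.4, 149.9]
orientation: [180.0, 0.1, 0.0]
ft_force: [0.6, -0.7, 0.3]
opening: 85.5
grip_force: 0.0
```

```bash
python3 -m inch '{"linear":[[-5.09,-3.4,2],[-5.09,-3.4,2],[-5.09,-3.4,2],[-5.09,-3.4,2],[-5.09,-3.4,2],[-5.09,-3.4,3.3],[-5.09,-3.4,4],[-5.09,-3.4,4.5],[-5.09,-3.4,4.7],[-5.09,-3.4,4.93],[-5.09,-3.4,4.93],[-5.09,-3.4,4.93],[-5.09,-3.4,4.93]],"rotation":[[0,0,0],[0,0,0],[0,0,0],[0,0,0],[0,0,0],[0,0,0],[0,0,0],[0,0,0],[0,0,0],[0,0,0],[0,0,0],[0,0,0],[0,0,0]],"jaw":[1,1,1,1,1,1,1,1,1,1,1,1,1]}'
python3 -m inch '{"linear":[[0,0,0],[0,0,0],[0,0,0],[0,0,0],[0,0,0],[0,0,0],[0,0,0],[0,0,0]],"rotation":[[0,0,0],[0,0,0],[0,0,0],[0,0,0],[0,0,0],[0,0,0],[0,0,0],[0,0,0]],"jaw":[-1,-1,-1,-1,-1,-1,-1,-1]}' 30
```

```text
time: 3.2
tool_pos: [438.1, 102.1, 3.2]
orientation: [180.0, -0.1, -0.0]
ft_force: [-0.1, -0.3, 0.2]
opening: 85.2
grip_force: 0.0
time: 4.0
tool_pos: [437.8, 102.0, 3.4]
orientation: [180.0, -0.0, 0.0]
ft_force: [-2.0, -1.7, 5.6]
opening: 62.5
grip_force: 32.0
```

```bash
python3 -m inch '{"linear":[[0,0,0],[0,0,0],[0,0,0],[0,0,0],[0,0,0],[0,0,0],[0,0,0],[0,0,0],[0,0,0],[0,0,0],[0,0,0],[0,0,0],[0,0,0],[0,0,0],[0,0,0],[0,0,0],[0,0,0]],"rotation":[[0,0,0],[0,0,0],[0,0,0],[0,0,0],[0,0,-15],[0,0,-15],[0,0,-15],[0,0,-15],[0,0,-15],[0,0,-15],[0,0,-15],[0,0,-15],[0,0,-15],[0,0,-15],[0,0,-15],[0,0,-15],[0,0,-15]],"jaw":[1,1,1,1,1,1,1,1,1,1,1,1,1,1,1,1,1]}'
python3 -m inch '{"linear":[[0,0,0],[0,0,0],[0,0,0],[0,0,0],[0,0,0],[0,0,0],[0,0,0],[0,0,0]],"rotation":[[0,0,0],[0,0,0],[0,0,0],[0,0,0],[0,0,0],[0,0,0],[0,0,0],[0,0,0]],"jaw":[-1,-1,-1,-1,-1,-1,-1,-1]}' 50
python3 -c "
from h import *
s=imaging.snapshot('scene');Q=cloud(s);print(find(Q,(436,103),22,42,4));s=imaging.snapshot('top');Q=cloud(s);print(find(Q,(438,100),22,42,4));cv2.imwrite('pics/a.png',imaging.snapshot('scene')['pixels'][120:320,300:500])
print(readout.state()['tool_pos'])"
```

```text
time: 5.7
tool_pos: [437.3, 102.2, 2.4]
orientation: [-180.0, -0.0, 89.9]
ft_force: [0.6, 0.1, -0.1]
opening: 85.1
grip_force: 0.0
time: 6.5
tool_pos: [437.7, 102.2, 3.2]
orientation: [180.0, 0.0, 90.0]
ft_force: [-2.2, -0.7, 5.3]
opening: 62.0
grip_force: 53.9
[437.2 107.5  41.1 433.3 111.5  20.9 357. ]
[440.   71.6  11.9 440.   70.7  21.4  16. ]
[437.71088951 102.16739462   3.16615841]
```

View pics/a.png

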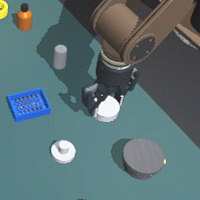

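```bash
python3 -m inch '{"linear":[[0,0,-0.6],[0,0,-1.3],[0,0,-2.2],[0.6,0.1,-2.4],[1.6,0.2,-2.4],[2.8,0.35,-2.4],[4,0.5,-2.4],[4.8,0.6,-2.4],[5.16,0.63,-2.2],[5.16,0.63,-2],[5.16,0.63,-1.8],[5.16,0.63,-1.65],[5.16,0.63,-1.55],[5.16,0.63,-1.5],[5.16,0.63,-1.45],[5.16,0.63,-1.45]],"rotation":[[0,0,0],[0,0,0],[0,0,0],[0,0,0],[0,0,0],[0,0,0],[0,0,0],[0,0,0],[0,0,0],[0,0,0],[0,0,0],[0,0,0],[0,0,0],[0,0,0],[0,0,0],[0,0,0]],"jaw":[-1,-1,-1,-1,-1,-1,-1,-1,-1,-1,-1,-1,-1,-1,-1,-1]}'
```

```text
time: 8.25
tool_pos: [456.4, 256.7, 46.0]
orientation: [180.0, -0.0, 90.0]
ft_force: [-0.3, 0.7, -6.1]
opening: 61.7
grip_force: 58.6
```

```bash
python3 -m inch '{"linear":[[0,0,0.02],[0,0,0.04],[0,0,0.05],[0,0,0.05],[0,0,0.05]],"rotation":[[0,0,0],[0,0,0],[0,0,0],[0,0,0],[0,0,0]],"jaw":[-1,-1,-1,-1,-1]}'
```

```text
time: 8.75
tool_pos: [456.5, 257.0, 45.3]
orientation: [180.0, 0.0, 90.0]
ft_force: [-2.1, -1.4, 3.1]
opening: 61.7
grip_force: 59.4
```

Contact. Release, rise and look.

```bash
python3 -m inch '{"linear":[[0,0,0],[0,0,0],[0,0,0],[0,0,0],[0,0,-1],[0,0,-2.5],[0,0,-4],[0,-1,-5],[1,-2,-6],[2.5,-2,-6],[4,-2,-6],[5.5,-2,-6],[6,-2,-6]],"rotation":[[0,0,0],[0,0,0],[0,0,0],[0,0,0],[0,0,0],[0,0,0],[0,0,0],[0,0,0],[0,0,0],[0,0,0],[0,0,0],[0,0,0],[0,0,0]],"jaw":[1,1,1,1,1,1,1,1,1,1,1,1,1]}'
python3 -c "
from h import *
T=imaging.snapshot('top');S=imaging.snapshot('scene');P=cloud(T);Q=cloud(S)
for A in(P,Q):print(find(A,(456,256),64,50,5),find(A,(456,256),42,60,5))
cv2.imwrite('pics/b.png',np.hstack([cv2.resize(T['pixels'][180:300,120:300],None,fx=2,fy=2),cv2.resize(S['pixels'][200:320,370:550],None,fx=2,fy=2)]))"
```

```text
time: 10.05
tool_pos: [395.7, 440.2, 224.6]
orientation: [180.0, -0.1, 90.2]
ft_force: [0.5, 0.3, -0.1]
opening: 85.5
grip_force: 0.0
[458.  255.3  32.3 457.4 254.6  64.3 746. ] [457.9 255.1  42.3 457.  242.3  42.3 422. ]
[454.6 258.5  32.9 456.2 259.7  62.9 699. ] [456.1 258.8  42.1 470.9 269.1  41.2 413. ]
```

View pics/b.png

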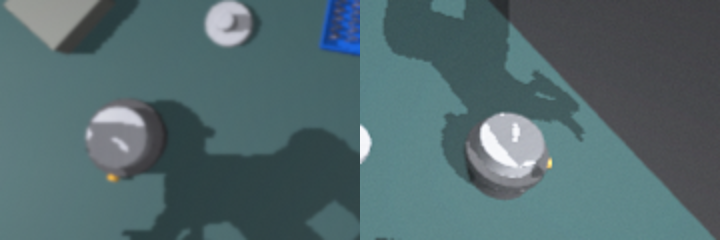

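```bash
python3 -m inch '{"linear":[[-25.11,6.86,2],[-25.11,6.86,2],[-25.11,6.86,2],[-25.11,6.86,2],[-25.11,6.86,2],[-25.11,6.86,2],[-25.11,6.86,2],[-25.11,6.86,2],[-25.11,6.86,2],[-25.11,6.86,2],[-25.11,6.86,2],[-25.11,6.86,2],[-25.11,6.86,2],[-25.11,6.86,2],[-25.11,6.86,2],[-25.11,6.86,2],[-25.11,6.86,2],[-25.11,6.86,3.5],[-25.11,6.86,5],[-25.11,6.86,5]],"rotation":[[0,0,0],[0,0,0],[0,0,0],[0,0,0],[0,0,0],[0,0,0],[0,0,0],[0,0,0],[0,0,0],[0,0,0],[0,0,0],[0,0,0],[0,0,0],[0,0,0],[0,0,0],[0,0,0],[0,0,0],[0,0,0],[0,0,0],[0,0,0]],"jaw":[1,1,1,1,1,1,1,1,1,1,1,1,1,1,1,1,1,1,1,1]}'
```

```text
time: 12.15
tool_pos: [595.9, -312.8, 66.2]
orientation: [-179.2, -0.6, 90.0]
ft_force: [-0.6, 1.3, -1.0]
opening: 85.4
grip_force: 0.0
```

```bash
python3 -m inch '{"linear":[[0,0,0],[0,0,0],[0,0,0]],"rotation":[[0,0,0],[0,0,0],[0,0,0]],"jaw":[1,1,1]}'
```

```text
time: 12.45
tool_pos: [603.8, -317.5, 78.4]
orientation: [179.7, 0.2, 90.0]
ft_force: [-0.3, -0.8, 0.1]
opening: 85.2
grip_force: 0.0
```

```bash
python3 -m inch '{"linear":[[0,0,0.3],[0,0,0.8],[0,0,1.3],[0,0,1.8],[0,0,2.1],[0,0,2.3],[0,0,2.37],[0,0,2.37],[0,0,2.37],[0,0,2.37],[0,0,2.37],[0,0,2.37],[0,0,2.37],[0,0,2.37],[0,0,2.37],[0,0,2.37]],"rotation":[[0,0,0],[0,0,0],[0,0,0],[0,0,0],[0,0,0],[0,0,0],[0,0,0],[0,0,0],[0,0,0],[0,0,0],[0,0,0],[0,0,0],[0,0,0],[0,0,0],[0,0,0],[0,0,0]],"jaw":[1,1,1,1,1,1,1,1,1,-1,-1,-1,-1,-1,-1,-1]}' 30
python3 -m inch '{"linear":[[0,0,0],[0,0,0],[0,0,0],[0,0,0],[0,0,0],[0,0,0],[0,0,0],[0,0,0],[0,0,0],[0,0,0],[0,0,0],[0,0,0],[0,0,0],[0,0,0],[0,0,0],[0,0,0],[0,0,0]],"rotation":[[0,0,0],[0,0,0],[0,0,0],[0,0,0],[0,0,15],[0,0,15],[0,0,15],[0,0,15],[0,0,15],[0,0,15],[0,0,15],[0,0,15],[0,0,15],[0,0,15],[0,0,15],[0,0,15],[0,0,15]],"jaw":[1,1,1,1,1,1,1,1,1,1,1,1,1,1,1,1,1]}'
python3 -m inch '{"linear":[[0,0,0],[0,0,0],[0,0,0],[0,0,0],[0,0,0],[0,0,0],[0,0,0],[0,0,0]],"rotation":[[0,0,0],[0,0,0],[0,0,0],[0,0,0],[0,0,0],[0,0,0],[0,0,0],[0,0,0]],"jaw":[-1,-1,-1,-1,-1,-1,-1,-1]}' 40
```

```text
time: 14.05
tool_pos: [602.6, -316.8, 4.6]
orientation: [179.9, 0.1, 90.0]
ft_force: [-1.4, 1.0, 5.4]
opening: 61.1
grip_force: 33.4
time: 15.75
tool_pos: [602.0, -316.3, 3.2]
orientation: [-180.0, 0.0, 0.1]
ft_force: [-0.1, -1.2, 0.1]
opening: 85.5
grip_force: 0.0
time: 16.55
tool_pos: [602.5, -316.7, 4.0]
orientation: [180.0, -0.1, 0.0]
ft_force: [-0.1, -0.1, 5.7]
opening: 60.0
grip_force: 44.2
```

```bash
python3 -m inch '{"linear":[[0,0,-0.6],[0,0,-1.4],[0,0,-2.4],[0,0,-3.4],[-0.2,-0.8,-4],[-0.51,-2,-4],[-0.86,-3.4,-4],[-1.22,-4.8,-4],[-1.58,-6.2,-4],[-1.93,-7.6,-4],[-2.29,-9,-4],[-2.64,-10.4,-4],[-3,-11.8,-4],[-3.36,-13.2,-4],[-3.71,-14.6,-4],[-4.07,-16,-4],[-4.38,-17.2,-4],[-4.63,-18.2,-4],[-4.8,-18.9,-4],[-4.86,-19.11,-4]],"rotation":[[0,0,0],[0,0,0],[0,0,0],[0,0,0],[0,0,0],[0,0,0],[0,0,0],[0,0,0],[0,0,0],[0,0,0],[0,0,0],[0,0,0],[0,0,0],[0,0,0],[0,0,0],[0,0,0],[0,0,0],[0,0,0],[0,0,0],[0,0,0]],"jaw":[-1,-1,-1,-1,-1,-1,-1,-1,-1,-1,-1,-1,-1,-1,-1,-1,-1,-1,-1,-1]}'
python3 -m inch '{"linear":[[0,0,0],[0,0,0.3],[0,0,0.7],[0,0,1.1],[0,0,1.4],[0,0,1.6],[0,0,1.72],[0,0,1.78],[0,0,1.81],[0,0,1.81],[0,0,1.81]],"rotation":[[0,0,0],[0,0,0],[0,0,0],[0,0,0],[0,0,0],[0,0,0],[0,0,0],[0,0,0],[0,0,0],[0,0,0],[0,0,0]],"jaw":[-1,-1,-1,-1,-1,-1,-1,-1,-1,-1,-1]}'
```

```text
time: 18.55
tool_pos: [454.4, 258.5, 122.8]
orientation: [180.0, 0.1, 0.2]
ft_force: [-0.3, -0.4, -2.9]
opening: 60.2
grip_force: 44.3
time: 19.65
tool_pos: [456.5, 257.1, 69.5]
orientation: [-180.0, -0.0, 0.0]
ft_force: [-0.0, -0.5, -2.7]
opening: 60.2
grip_force: 44.2
```

```bash
python3 -m inch '{"linear":[[0,0,0.02],[0,0,0.04],[0,0,0.06],[0,0,0.07],[0,0,0.07],[0,0,0.07]],"rotation":[[0,0,0],[0,0,0],[0,0,0],[0,0,0],[0,0,0],[0,0,0]],"jaw":[-1,-1,-1,-1,-1,-1]}'
```

```text
time: 20.25
tool_pos: [456.4, 257.0, 67.9]
orientation: [180.0, 0.0, 0.0]
ft_force: [-3.2, -0.5, 5.5]
opening: 60.4
grip_force: 44.9
```

```bash
python3 -m inch '{"linear":[[0,0,0],[0,0,0],[0,0,0],[0,0,0],[0,0,-0.8],[0,0,-2],[0,0,-3.4],[0,1,-3.4],[0,2.4,-3.4],[0,3.8,-3.4],[0,5.2,-3.4],[0,6.6,-3.4],[0,8,-3.4],[-0.09,9.4,-3.4],[-0.09,10.4,-3.4],[-0.09,11.02,-3.4],[-0.09,11.02,-3.4]],"rotation":[[0,0,0],[0,0,0],[0,0,0],[0,0,0],[0,0,0],[0,0,0],[0,0,0],[0,0,0],[0,0,0],[0,0,0],[0,0,0],[0,0,0],[0,0,0],[0,0,0],[0,0,0],[0,0,0],[0,0,0]],"jaw":[1,1,1,1,1,1,1,1,1,1,1,1,1,1,1,1,1]}'
python3 -c "
from h import *
T=imaging.snapshot('top');S=imaging.snapshot('scene');P=cloud(T);Q=cloud(S)
for A in(P,Q):print(find(A,(456,256),88,50,5),find(A,(456,256),64,25,5),find(A,(456,256),42,60,5))
cv2.imwrite('pics/c.png',np.hstack([cv2.resize(T['pixels'][180:300,120:300],None,fx=2,fy=2),cv2.resize(S['pixels'][200:320,370:550],None,fx=2,fy=2)]))"
```

```text
time: 21.95
tool_pos: [453.6, -75.7, 169.1]
orientation: [180.0, -0.0, -0.2]
ft_force: [0.4, 0.6, 0.2]
opening: 85.2
grip_force: 0.0
[458.  255.5  31.3 458.2 255.4  87.8 356. ] [458.9 260.4  22.1 458.4 260.8  64.5 313. ] [458.  255.1  42.1 456.7 237.6  42.3 378. ]
[455.2 259.2  31.8 457.1 260.7  86.5 336. ] [448.9 254.2  21.4 447.1 252.8  63.7 231. ] [455.9 258.2  42.4 471.  269.5  41.2 415. ]
```

View pics/c.png

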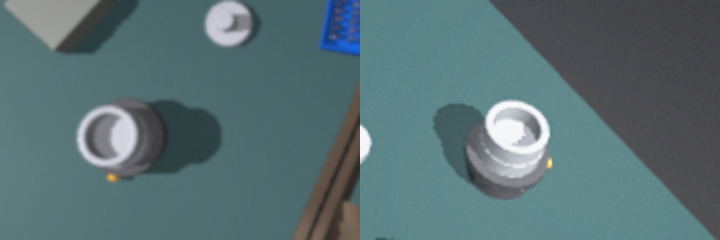

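```bash
python3 -m inch '{"linear":[[0,0,1],[0,0,2],[0,0,3],[0,0,3.7],[0,0,4.2],[0,0,4.49],[0,0,4.49],[0,0,4.49],[0,0,4.49],[0,0,4.49],[0,0,4.49],[0,0,4.49],[0,0,4.49],[0,0,4.49],[0,0,4.49],[0,0,4.49],[0,0,4.49],[0,0,4.49]],"rotation":[[0,0,0],[0,0,0],[0,0,0],[0,0,0],[0,0,0],[0,0,0],[0,0,0],[0,0,0],[0,0,0],[0,0,0],[0,0,0],[0,0,0],[0,0,0],[0,0,0],[0,0,0],[0,0,0],[0,0,0],[0,0,0]],"jaw":[1,1,1,1,1,1,1,1,-1,-1,-1,-1,-1,-1,-1,-1,-1,-1]}' 30
```

```text
time: 23.85
tool_pos: [454.0, -73.9, 34.8]
orientation: [180.0, -0.0, 0.0]
ft_force: [-1.5, -0.6, 5.0]
opening: 31.3
grip_force: 29.8
```

```bash
python3 -m inch '{"linear":[[0,0,-0.6],[0,0,-1.4],[0,0,-2.4],[0,0,-3.4],[0,-0.8,-4],[0,-2,-4],[0,-3.4,-4],[0,-4.8,-4],[0,-6.2,-4],[0,-7.6,-4],[0.09,-8.9,-4],[0.09,-10,-4],[0.09,-10.7,-4],[0.09,-11.02,-4],[0.09,-11.02,-4],[0.09,-11.02,-4],[0.09,-11.02,-4]],"rotation":[[0,0,0],[0,0,0],[0,0,0],[0,0,0],[0,0,0],[0,0,0],[0,0,0],[0,0,0],[0,0,0],[0,0,0],[0,0,0],[0,0,0],[0,0,0],[0,0,0],[0,0,0],[0,0,0],[0,0,0]],"jaw":[-1,-1,-1,-1,-1,-1,-1,-1,-1,-1,-1,-1,-1,-1,-1,-1,-1]}' 40
python3 -c "
from h import *
T=imaging.snapshot('top');S=imaging.snapshot('scene')
cv2.imwrite('pics/d.png',np.hstack([cv2.resize(T['pixels'][180:300,120:300],None,fx=2,fy=2),cv2.resize(S['pixels'][150:320,370:550],None,fx=2,fy=2)[:240]]))"
```

```text
time: 25.55
tool_pos: [456.1, 255.8, 153.8]
orientation: [180.0, 0.0, -0.1]
ft_force: [-0.2, 0.3, -3.5]
opening: 31.2
grip_force: 40.3
```

View pics/d.png

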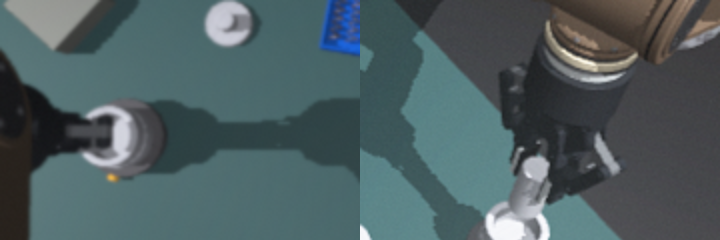

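The plunger is held upright over the ring. Lowering it.

```bash
python3 -m inch '{"linear":[[0,0,0.2],[0,0,0.5],[0,0,0.8],[0,0,1.1],[0,0,1.35],[0,0,1.55],[0,0,1.7],[0,0,1.78],[0,0,1.82],[0,0,1.84],[0,0,1.84],[0,0,1.84]],"rotation":[[0,0,0],[0,0,0],[0,0,0],[0,0,0],[0,0,0],[0,0,0],[0,0,0],[0,0,0],[0,0,0],[0,0,0],[0,0,0],[0,0,0]],"jaw":[-1,-1,-1,-1,-1,-1,-1,-1,-1,-1,-1,-1]}'
python3 -m inch '{"linear":[[0,0,0.02],[0,0,0.04],[0,0,0.05],[0,0,0.05],[0,0,0.05]],"rotation":[[0,0,0],[0,0,0],[0,0,0],[0,0,0],[0,0,0]],"jaw":[-1,-1,-1,-1,-1]}'
```

```text
time: 26.85
tool_pos: [456.5, 257.0, 99.4]
orientation: [-180.0, -0.0, -0.0]
ft_force: [0.2, 0.4, -3.0]
opening: 30.4
grip_force: 40.3
time: 27.35
tool_pos: [456.8, 257.1, 98.9]
orientation: [-180.0, -0.1, 0.0]
ft_force: [-3.2, -1.0, 4.6]
opening: 31.0
grip_force: 41.1
```

```bash
python3 -m inch '{"linear":[[0,0,0],[0,0,0],[0,0,0],[0,0,0],[0,0,0],[0,0,-0.6],[0,0,-1.6],[0,0,-2.8],[0.5,0.4,-3.4],[1.5,1.2,-3.4],[2.5,2,-3.4],[3.5,2.8,-3.4],[4.25,3.4,-3.4],[4.25,3.4,-3.4],[4.25,3.4,-3.4]],"rotation":[[0,0,0],[0,0,0],[0,0,0],[0,0,0],[0,0,0],[0,0,0],[0,0,0],[0,0,0],[0,0,0],[0,0,0],[0,0,0],[0,0,0],[0,0,0],[0,0,0],[0,0,0]],"jaw":[1,1,1,1,1,1,1,1,1,1,1,1,1,1,1]}'
python3 -c "
from h import *
T=imaging.snapshot('top');S=imaging.snapshot('scene');P=cloud(T);Q=cloud(S)
for A in(P,Q):print(find(A,(456,256),124,30,5),find(A,(456,256),88,50,5))
cv2.imwrite('pics/e.png',np.hstack([cv2.resize(T['pixels'][180:300,120:300],None,fx=2,fy=2),cv2.resize(S['pixels'][180:300,370:550],None,fx=2,fy=2)]))"
```

```text
time: 28.85
tool_pos: [583.7, 154.6, 199.1]
orientation: [-180.0, 0.1, -0.1]
ft_force: [0.1, -0.8, -0.0]
opening: 85.4
grip_force: 0.0
None [458.4 246.8  29.2 458.9 236.1  87.8 174. ]
[455.2 258.3  16.3 456.7 258.7 122.8 190. ] [456.3 259.2  31.2 463.  264.3  86.8 317. ]
```

View pics/e.png

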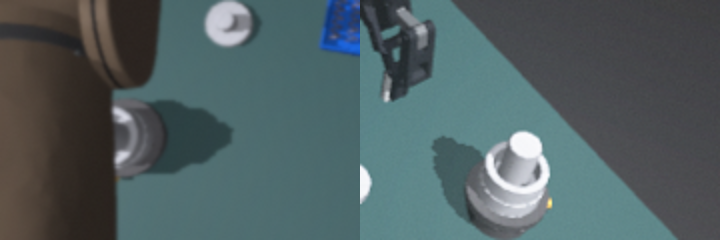

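```bash
python3 -m inch '{"linear":[[0,0,1],[0,0,2.2],[0,0,3.4],[0,0,4.5],[0,0,5.3],[0,0,5.8],[0,0,6.05],[0,0,6.15],[0,0,6.15],[0,0,6.15],[0,0,6.15],[0,0,6.15],[0,0,6.15],[0,0,6.15],[0,0,6.15],[0,0,6.15],[0,0,6.15],[0,0,6.15],[0,0,6.15],[0,0,6.15]],"rotation":[[0,0,0],[0,0,0],[0,0,0],[0,0,0],[0,0,0],[0,0,0],[0,0,0],[0,0,0],[0,0,0],[0,0,0],[0,0,0],[0,0,0],[0,0,0],[0,0,0],[0,0,0],[0,0,0],[0,0,0],[0,0,0],[0,0,0],[0,0,0]],"jaw":[1,1,1,1,1,1,1,1,1,-1,-1,-1,-1,-1,-1,-1,-1,-1,-1,-1]}' 40
```

```text
time: 30.95
tool_pos: [584.1, 154.9, 15.6]
orientation: [180.0, -0.0, 0.0]
ft_force: [-0.7, 0.0, 5.4]
opening: 19.6
grip_force: 39.5
```

```bash
python3 -m inch '{"linear":[[0,0,-0.6],[0,0,-1.5],[0,0,-2.6],[0,0,-3.8],[0,0,-4.8],[-0.4,-0.3,-5.4],[-1.2,-1,-5.4],[-2.2,-1.8,-5.4],[-3.1,-2.5,-5.4],[-3.9,-3.1,-5.4],[-4.25,-3.4,-5.4],[-4.25,-3.4,-5.2],[-4.25,-3.4,-4.9],[-4.25,-3.4,-4.6],[-4.25,-3.4,-4.4],[-4.25,-3.4,-4.27],[-4.25,-3.4,-4.2],[-4.25,-3.4,-4.2],[-4.25,-3.4,-4.2]],"rotation":[[0,0,0],[0,0,0],[0,0,0],[0,0,0],[0,0,0],[0,0,0],[0,0,0],[0,0,0],[0,0,0],[0,0,0],[0,0,0],[0,0,0],[0,0,0],[0,0,0],[0,0,0],[0,0,0],[0,0,0],[0,0,0],[0,0,0]],"jaw":[-1,-1,-1,-1,-1,-1,-1,-1,-1,-1,-1,-1,-1,-1,-1,-1,-1,-1,-1]}'
python3 -m inch '{"linear":[[0,0,0.02],[0,0,0.04],[0,0,0.06],[0,0,0.06],[0,0,0.06]],"rotation":[[0,0,0],[0,0,0],[0,0,0],[0,0,0],[0,0,0]],"jaw":[-1,-1,-1,-1,-1]}'
```

```text
time: 32.85
tool_pos: [456.6, 257.0, 141.4]
orientation: [-180.0, -0.0, -0.0]
ft_force: [-1.1, -0.8, -3.5]
opening: 20.0
grip_force: 39.6
time: 33.35
tool_pos: [456.4, 257.1, 139.6]
orientation: [-180.0, -0.0, 0.0]
ft_force: [-0.8, -1.0, -1.9]
opening: 19.8
grip_force: 39.8
```

Partly in contact; a touch lower.

```bash
python3 -m inch '{"linear":[[0,0,0.01],[0,0,0.02],[0,0,0.03],[0,0,0.03]],"rotation":[[0,0,0],[0,0,0],[0,0,0],[0,0,0]],"jaw":[-1,-1,-1,-1]}'
```

```text
time: 33.75
tool_pos: [456.9, 257.1, 139.5]
orientation: [-180.0, -0.1, 0.0]
ft_force: [-1.6, 0.0, 5.7]
opening: 19.7
grip_force: 40.4
```

Contact. Release, retreat, and check.

```bash
python3 -m inch '{"linear":[[0,0,0],[0,0,0],[0,0,0],[0,0,0],[0,0,0],[0,0,-0.4],[0,0,-1.2],[0,0,-2.2],[0,0.5,-2.8],[0,1.8,-2.8],[0,3.2,-2.8],[0,4.8,-2.8],[0,6.4,-2.8],[0,7.6,-2.8],[0,8.4,-2.8],[0,8.4,-2.8],[0,8.4,-2.8]],"rotation":[[0,0,0],[0,0,0],[0,0,0],[0,0,0],[0,0,0],[0,0,0],[0,0,0],[0,0,0],[0,0,0],[0,0,0],[0,0,0],[0,0,0],[0,0,0],[0,0,0],[0,0,0],[0,0,0],[0,0,0]],"jaw":[1,1,1,1,1,1,1,1,1,1,1,1,1,1,1,1,1]}'
python3 -c "
from h import *
T=imaging.snapshot('top');S=imaging.snapshot('scene');P=cloud(T);Q=cloud(S)
for A in(P,Q):print(find(A,(456,256),158,30,5),find(A,(456,256),136,30,5),find(A,(456,256),88,50,5))
cv2.imwrite('pics/f.png',np.hstack([cv2.resize(T['pixels'][180:300,120:300],None,fx=2,fy=2),cv2.resize(S['pixels'][180:300,370:550],None,fx=2,fy=2)]))"
```

```text
time: 35.45
tool_pos: [456.4, 4.8, 223.1]
orientation: [-180.0, -0.1, -0.1]
ft_force: [-0.2, 0.2, 0.2]
opening: 85.4
grip_force: 0.0
[458.5 256.1  11.2 458.4 255.1 158.  121. ] [458.4 256.   26.1 457.9 252.9 136.2 442. ] [457.9 255.3  30.8 456.6 241.   87.6 235. ]
[455.1 259.4  11.8 456.7 258.9 156.8 100. ] [456.2 257.7  27.  460.6 262.  135.1 379. ] [456.8 258.9  31.  465.6 265.7  86.8 287. ]
```

View pics/f.png

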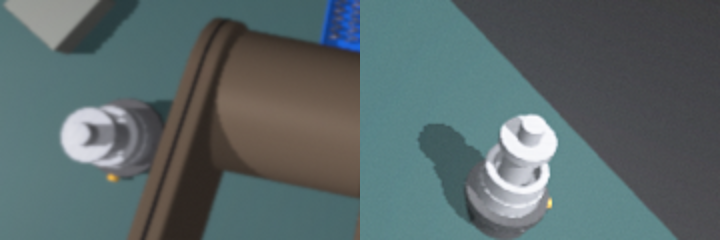

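The stack is complete and centred to about 1 mm, and the arm is clear of it.

```bash
python3 -c "
from cell import order;print(order.close_job())"
```

```text
the job is handed in; nothing more can be done
None
```

I built the stack on the round platen in the order asked (disc, ring, plunger, then cap with its knob up), each part centred to about 1 mm. I handed the job in at about 35 s, having touched nothing else.

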